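# Return a fragrance tester to its stand and close its cap

### The arm

A 7-joint arm with a two-finger parallel gripper is mounted at the origin on a cart in front of the work surface, level with it; the furniture and walls round the work are solid. World frame = base frame: x ahead of the robot, y to its left, z up, the work surface at z = 0. Lengths are in mm, angles in rad, forces in N, time in s.
With the tool pointing down it reaches from about 400 to 900 mm from the base axis. Payload 5.6 kg.
Tool frame: the origin (TCP) lies midway between the tips of the shut fingers; the grasp point (between the pads) lies 19 mm behind it; z points along the fingers, y is the line along which they close (so a half turn about z gives the same grasp; the last joint's range is limited). The gripper opens to 92 mm and grips with 3 to 60 N. Pads are 20 mm wide; open, the fingers measure 128 mm over their backs; the gripper's body (75 mm by 189 mm) begins 69 mm behind the grasp point.
Start: joints at [1.184, 0.468, -0.012, 1.603, 0.006, 1.071, -0.056], TCP at [219.053, -611.984, 214.592] pointing down, gripper open.
Joint ranges: [-2.53, 2.53], [-0.31, 2.02], [-1.57, 1.55], [0.28, 2.44], [-1.29, 4.43], [0.15, 1.84], [-2.92, 2.92]. Speed limits (rad/s): [2.57, 2.57, 3.14, 3.14, 3.14, 3.14, 3.14].

### API

Orientations are given as a rotation vector (axis times angle).
In Python, from cell import robot, grip, kin, viewer gives the robot as it stands. Calls block until the motion is done:
- robot.movep(position, orientation): joint-space move of the TCP to a pose.
- robot.servo_line(position, feed=150, rotation=None): straight line of the TCP; rotation=None keeps the orientation; feed is the mean speed in mm/s.
- robot.goto_joints(angles): joint-space move.
- grip(opening, newtons=None): opening from 0.0 (shut) to 1.0 (fully open); newtons is the grip in N (None keeps the last); returns when the fingers have stopped.
- robot.hold(seconds).
- kin.ik(position, orientation): joint angles nearest the present ones, or None.
- robot.observe(): the state.
- viewer.read_camera(name): name is "scene" or "top" or "wrist"; returns the picture (420x560x3 uint8, red, green, blue); there is no depth.
- viewer.camera_info(name): a dict with "camera_matrix" (3x3 intrinsics, pixels), "R" (3x3) and "t" (3): a world point X has camera coordinates R X + t. Camera axes: x right, y down, z forward; pixel columns grow to the right and rows downward; lengths in mm; the calibration is good to about 2 mm. A picture is of the moment at which its call begins: read the wrist's pose just before it. camera_info takes no time and is no camera call; for the wrist camera it gives the pose at the moment of the call.
A pose or a line that the arm cannot do raises robot.IKError and nothing moves.
- robot.job_done(): hands the job in; it is judged then, once.
Trained networks look in the newest picture that a camera, given by its name, has taken for a name from the list of things; names that differ only in an ending like _2 or _b are one class to them, and where a whole thing is asked for, a point or a joint stands for the part that bears it (a point fixed in the world has none). Each returns a list of dicts, best first, with "confidence" (0 to 1); they miss things now and then, are a little off and sometimes report something else, mostly with a low value. They report only what shows in the picture. A call takes as long as a camera call. They do not tell look-alikes from the thing itself.
- viewer.silhouettes(name, camera): "mask" (420x560 bool, what is visible of it).
- viewer.pinpoint(name, camera): "at" ([x, y, z] in mm, in the coordinates of the camera as it stood for that picture, good to about 4 mm: a listed point, or the origin of a listed thing).
The state is a dict: "t": time; "joints": joint angles; "joint_velocities": joint speeds; "joint_torque": joint torques, N m; "tcp_pos": TCP position; "tcp_rot": TCP orientation; "contact_force": force on the tool from outside, world axes, zero at the start; "wrist_torque": the same for the moment, N m; "grip_width": opening from 0.0 (shut) to 1.0 (fully open); "grip_force": force on a finger pad.
Only numpy, scipy, OpenCV 4.12 (cv2) and the standard library are available. Lean on these libraries where they do the work, as an engineer would, in place of code of your own. Each camera call takes 0.05 s, during which the arm holds its last target. There are 200 camera calls.

### The job

A customer left one square fragrance tester bottle out on the counter with its cap loose. Put it back: lower it gently, upright, right down into the empty well of the wooden tester stand (do not let it drop), and then, with the well keeping the bottle from turning, screw its cap shut, clockwise as far as it goes. Leave the other testers in their wells, and the tape roll and the balm tin where they are.

Things in the scene. Friction and masses are not known exactly. Their poses are not given: they have to be found in the camera images.
- tester: the loose-capped tester bottle, alone on the counter: square amber glass body 36 x 36 mm, 62 mm tall, blank labels on its +y and -y faces, round black cap; 88 mm tall, about 0.15 kg. Origin: centre of its underside; z up; x, y square to its faces. Pinch it across either pair of faces; a grip 45 to 60 mm above its underside stays clear of the stand. It fits the well in any quarter turn.
- cap_mid (a point): middle of the tester's cap, on the bottle's axis, 77 mm above its underside. The cap is a ribbed black disc 31 mm across and 22 mm tall (66 to 88 mm above the underside); it turns about the bottle's axis and does not come off or rise noticeably. A thin grey moulded line across its top lies along the bottle's x (parallel to the two labelled faces) when shut.
- cap (a joint): how far the tester's cap is unscrewed, rad: 0 is shut, against its stop; up to 1.5 is loose. Turning it clockwise seen from above lowers the value. It drags at about 0.06 N m and stays where it is left; a bottle on the open counter turns along with its cap.
- stand: fixed tester stand: wooden board 92 x 236 mm (long side along its y) with low lips, carrying three blocks 68 x 68 mm at y = -72, 0, 72 mm, tops 50 mm above the counter. Each has a square well 39 x 39 mm, 30 mm deep, mouth bevelled 3 mm, sides parallel to the stand's. Origin: under the board's centre. Two wells hold testers; the empty one may be any.
- block_c_well (a point): centre of the floor of the empty well, 20 mm above the counter and 30 mm below the well's mouth; x and y square to its sides. A bottle that is right down stands on this floor, its top then 108 mm above the counter.
- tester_a: another tester of the same shape and size (36 x 36 x 88 mm, cap closed), standing in one of the wells. Origin: centre of its underside, z up.
- tester_b: another tester of the same shape and size (36 x 36 x 88 mm, cap closed), standing in one of the wells. Origin: centre of its underside, z up.
- tape: roll of tape lying flat, 93 mm across, 48 mm tall, loose. Origin: centre of its underside.
- balm_tin: small round balm tin with a dark patterned lid, 57 mm across, 20 mm tall, loose. Origin: centre of its underside.
There are look-alikes about, which are no part of the job. What is shaped like the tester but yellow is not meant. Leave any purple look-alike of the tester_b alone.

How it is judged (in metres and radians):
On the way, in this order (a step that is already met when the one before it is completed fails the run):
1. the tester stands upright, right down in the empty well, its cap still loose (z of tester in the frame of block_c_well below 0.003 m and horizontal distance between tester and block_c_well below 0.005 m and angle between tester's own z axis and vertical below 0.06 rad and value of joint cap above 0.3 rad), for 0.2 s.
2. its cap is screwed shut while the bottle stands in the well (value of joint cap below 0.1 rad and z of tester in the frame of block_c_well below 0.004 m and horizontal distance between tester and block_c_well below 0.005 m), for 0.2 s.
At the end, for the whole second after the job is handed in: The tester rests in the once empty well, underside within 3 mm of its floor and 5 mm of its centre, tilt under 0.06 rad, cap within 0.1 rad of shut. The other testers are upright in their wells (moved under 6 mm); tape roll and tin moved under 20 mm (z of tester in the frame of block_c_well below 0.003 m and horizontal distance between tester and block_c_well below 0.005 m and angle between tester's own z axis and vertical below 0.06 rad and value of joint cap below 0.1 rad and linear speed of tester below 0.02 m/s and distance of each of tester_a, tester_b from where it was at the start of the episode below 0.006 m and angle between each of tester_a, tester_b's own z axis and vertical below 0.08 rad and distance of each of tape, balm_tin from where it was at the start of the episode below 0.02 m); the robot touches nothing.
It fails at once if the tester bottle is dropped: it moves faster than 0.5 m/s (a fall of over 12 mm) while the fingers do not hold it (linear speed of tester above 0.5 m/s and contact force between the fingers and tester below 0.3 N).
It fails at once if the tester bottle is knocked over (angle between tester's own z axis and vertical above 0.9 rad).
It fails at once if another tester is lifted or pulled out of its well (distance of any of tester_a, tester_b from where it was at the start of the episode above 0.015 m).
It fails at once if the tape roll or the balm tin is knocked away (distance of any of tape, balm_tin from where it was at the start of the episode above 0.05 m).
It also fails if it takes over 51 s, if anything falls off the work surface, if the arm or the gripper's body presses on something with over 40 N, if the wrist force passes 120 N, or if a joint passes its speed limit or range.

## Working session

There is one attempt and no reset: what is moved stays moved. The work goes in short steps, each a Python script; the robot and the scene stay as the last script left them, time stands still between calls to the robot, and variables do not carry over. Pictures are saved under pics/ and viewed, at most 10 in all, crops included, and the job is handed in when it is done.

```bash
mkdir -p pics
cat > h.py <<'E'
import numpy as np, cv2
from cell import robot, grip, kin, viewer
def world(cam,p):
    i=viewer.camera_info(cam); R=np.array(i["R"]);t=np.array(i["t"]); return R.T@(np.array(p)-t)
def px(cam,X):
    i=viewer.camera_info(cam); q=np.array(i["camera_matrix"])@(np.array(i["R"])@np.array(X)+np.array(i["t"])); return q[:2]/q[2]
def ray(cam,uv,z):
    i=viewer.camera_info(cam);R=np.array(i["R"]);t=np.array(i["t"]);K=np.array(i["camera_matrix"])
    d=R.T@np.linalg.solve(K,[uv[0],uv[1],1.]);c=-R.T@t; return c+d*(z-c[2])/d[2]
def save(cam,n,s=None):
    im=viewer.read_camera(cam)[:,:,::-1].copy(); cv2.imwrite(f"pics/{n}.png",im); return im
E
ls
python3 - <<'E'
from h import *
a=save("scene","s0");b=save("top","t0")
for n in ["tester","stand","block_c_well","tester_a","cap_mid","tape","balm_tin"]:
  for c in ["top","scene"]:
    for d in viewer.pinpoint(n,c)[:5]: print(n,c,round(d["confidence"],2),world(c,d["at"]).round(1))
print(robot.observe()["t"],robot.observe()["tcp_rot"])
for c in("top","scene"):
  i=viewer.camera_info(c); print(c, (-np.array(i["R"]).T@np.array(i["t"])).round())
E
```

```text
h.py
pics
tester top 0.78 [564.5  67.4  20.6]
tester top 0.67 [534.4 332.2   3. ]
tester top 0.56 [ 506.3 -166.2   -0. ]
tester top 0.55 [601.8 205.4  18.8]
tester top 0.55 [ 541.  -246.5   -2.4]
tester scene 0.94 [ 508.7 -162.8    1.4]
tester scene 0.86 [533.8 336.8  -3.2]
tester scene 0.68 [565.9  70.1  19.4]
tester scene 0.55 [ 5.417e+02 -2.558e+02 -2.000e-01]
tester scene 0.54 [603.8 210.8  20.2]
stand top 0.59 [585.4 137.3   3.2]
stand top 0.48 [598.3 206.6  20. ]
stand scene 0.61 [586.7 138.5  -0.6]
stand scene 0.25 [373.4 238.8   0.5]
block_c_well top 0.63 [585.5 136.9  22.1]
block_c_well scene 0.78 [585.9 135.6  18.6]
tester_a top 0.78 [564.5  67.4  20.6]
tester_a top 0.67 [534.4 332.2   3. ]
tester_a top 0.56 [ 506.3 -166.2   -0. ]
tester_a top 0.55 [601.8 205.4  18.8]
tester_a top 0.55 [ 541.  -246.5   -2.4]
tester_a scene 0.94 [ 508.7 -162.8    1.4]
tester_a scene 0.86 [533.8 336.8  -3.2]
tester_a scene 0.68 [565.9  70.1  19.4]
tester_a scene 0.55 [ 5.417e+02 -2.558e+02 -2.000e-01]
tester_a scene 0.54 [603.8 210.8  20.2]
cap_mid top 0.49 [ 511.3 -169.2   77.4]
cap_mid top 0.48 [ 541.6 -245.9   78.4]
cap_mid scene 0.43 [ 509.1 -162.3   75.3]
cap_mid scene 0.4 [ 545.3 -248.4   73.3]
tape top 0.93 [371.5 241.4   1.4]
tape scene 0.57 [371.5 240.6   3.1]
balm_tin top 0.65 [399.3 -19.3  -7.5]
balm_tin scene 0.59 [399.2 -17.8  -4.4]
0.8 [ 3.09524866e+00  5.37245289e-01 -4.34335594e-05]
top [ 356.   52. 1203.]
scene [-369.  808.  786.]
```

View pics/t0.png

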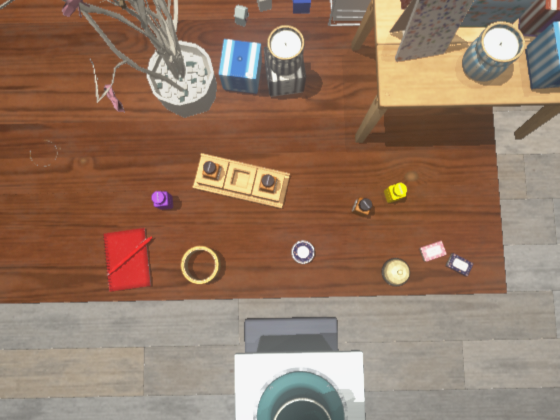

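View pics/s0.png

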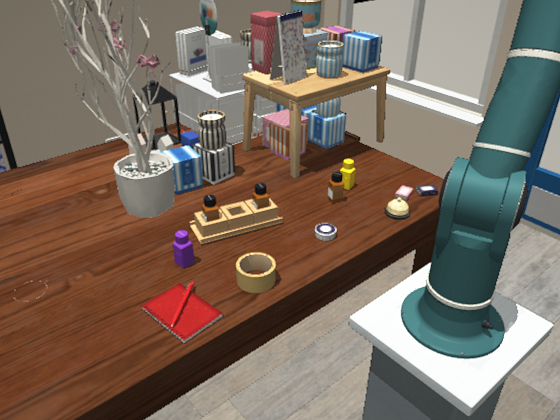

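The loose tester is at about pixel (363,206) in the top view, with the yellow look-alike at (396,192). The empty well is the middle one, at (241,179). The table leg, around (368,125), is a possible obstacle. Next I'll take wrist-camera views over both spots.

```bash
cat >> h.py <<'E'
from scipy.spatial.transform import Rotation as Ro
def down(a): return (Ro.from_euler('z',a)*Ro.from_euler('x',np.pi)).as_rotvec()
E
python3 - <<'E'
from h import *
print("yaw now",Ro.from_rotvec(robot.observe()["tcp_rot"]).as_matrix()[:,1])
i=viewer.camera_info("wrist"); print("cam off",(-np.array(i["R"]).T@np.array(i["t"])-robot.observe()["tcp_pos"]).round(), np.array(i["R"])[2].round(2))
for z in (40,250,300):
  print(z,[None if (q:=kin.ik([508,-164,z],down(a))) is None else np.round(q,2)[[0,6]].tolist() for a in np.arange(-1.8,1.9,.4)])
a=0.35
robot.movep([470,-164,280],down(0)); 
save("wrist","w0")
for d in viewer.pinpoint("tester","wrist"): print(round(d["confidence"],2),world("wrist",d["at"]).round(1))
for d in viewer.pinpoint("cap_mid","wrist"): print(round(d["confidence"],2),world("wrist",d["at"]).round(1))
print(robot.observe()["t"])
E
```

```text
yaw now [ 3.36989484e-01 -9.41508409e-01  5.91902969e-05]
cam off [ 64.  23. 170.] [-0.23 -0.08 -0.97]
40 [[-0.64, -2.1], [0.13, -2.61], [0.2, -2.27], [0.26, -1.93], [0.34, -1.61], [0.43, -1.29], [0.48, -0.94], [0.54, -0.6], [0.6, -0.25], [0.65, 0.1]]
250 [[-0.75, -2.56], [0.28, -2.73], [0.33, -2.35], [0.38, -1.96], [0.44, -1.58], [0.49, -1.2], [0.55, -0.81], [0.61, -0.43], [0.67, -0.06], [0.73, 0.32]]
300 [[-0.79, -2.65], [0.31, -2.74], [0.36, -2.35], [0.41, -1.96], [0.46, -1.57], [0.5, -1.18], [0.55, -0.79], [0.61, -0.41], [0.67, -0.03], [0.73, 0.35]]
0.75 [ 5.115e+02 -1.636e+02 -4.000e-01]
0.61 [571.   67.4  19.9]
0.61 [ 541.3 -248.9   -3. ]
0.74 [ 508.1 -162.6   73.4]
0.64 [ 542.5 -249.3   74.2]
2.825
```

View pics/w0.png

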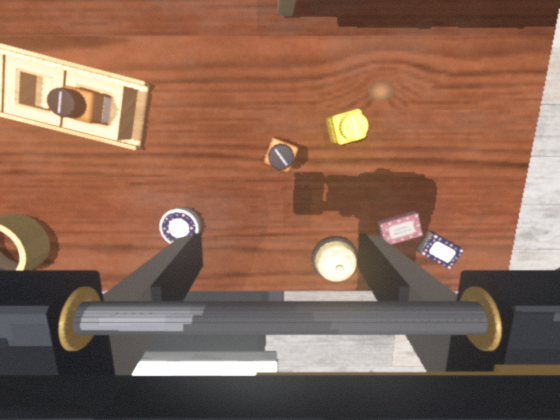

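The tester is at (282,155), with its cap line slanting from upper left to lower right. Yellow is at (350,126), and the arm stays clear of it. I'll move closer for the yaw.

Run:
```python
from h import *
robot.servo_line([430,-164,150],feed=250)
im=save("wrist","w1")
c=px("wrist",[508,-164,45]).astype(int);print(c)
x0,y0=max(c[0]-75,0),max(c[1]-70,0)
cr=im[y0:y0+140,x0:x0+150]; cv2.imwrite("pics/w1c.png",cv2.resize(cr,None,fx=4,fy=4,interpolation=cv2.INTER_CUBIC)); print(x0,y0,cr.shape)
for n in("tester","cap_mid"):
  for d in viewer.pinpoint(n,"wrist"): print(round(d["confidence"],2),world("wrist",d["at"]).round(1))
i=viewer.camera_info("wrist");print((-np.array(i["R"]).T@np.array(i["t"])).round())
```

```text
[279 121]
204 51 (140, 150, 3)
0.97 [ 541.8 -252.8   -1.5]
0.82 [569.7  66.7  19.5]
0.73 [ 511.1 -164.     2.8]
0.92 [ 541.1 -251.5   78.8]
0.6 [ 504.6 -167.    75.5]
[ 499. -164.  322.]
```

View pics/w1c.png

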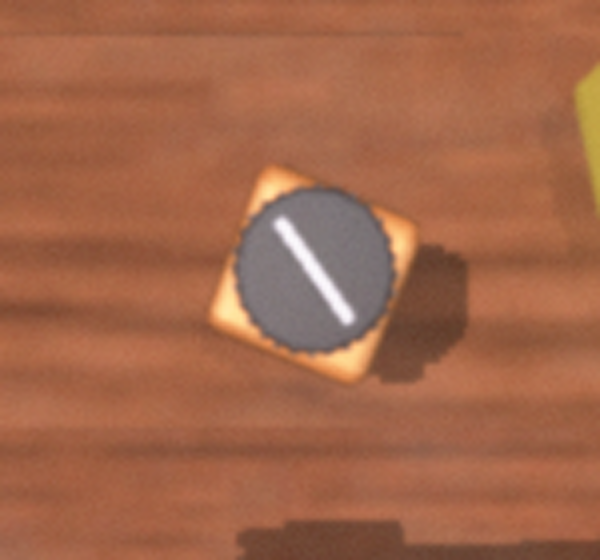

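A clean view from above. The body corners at z=62 are at crop pixels (268,167), (417,230), (355,383) and (210,323), the cap centre is at (316,270), and the line runs from (280,222) to (348,320).

Run:
```python
from h import *
f=lambda p,z: ray("wrist",[204+(p[0]+.5)/4-.5,51+(p[1]+.5)/4-.5],z)
C=np.array([f(p,62) for p in [(268,167),(417,230),(355,383),(210,323)]])
print(C.round(1),C.mean(0).round(1))
for k in range(4):
  e=C[(k+1)%4]-C[k]; print(np.linalg.norm(e).round(1),np.degrees(np.arctan2(e[1],e[0])).round(1))
print("cap",f((316,270),88).round(1)); e=f((348,320),88)-f((280,222),88);print("line",np.degrees(np.arctan2(e[1],e[0])).round(1))
print("t",robot.observe()["t"])
# stand view
robot.movep([500,136,250],down(0)) 
im=save("wrist","w2")
for n in("tester","block_c_well","stand"):
  for d in viewer.pinpoint(n,"wrist"): print(n,round(d["confidence"],2),world("wrist",d["at"]).round(1))
c=px("wrist",[586,136,50]).astype(int)
x0,y0=max(c[0]-100,0),max(c[1]-75,0); cr=im[y0:y0+150,x0:x0+200]; cv2.imwrite("pics/w2c.png",cv2.resize(cr,None,fx=4,fy=4,interpolation=cv2.INTER_CUBIC)); print(x0,y0,cr.shape)
print("t",robot.observe()["t"])
```

```text
[[ 529.5 -157.    62. ]
 [ 517.5 -186.9   62. ]
 [ 487.2 -174.7   62. ]
 [ 499.4 -144.9   62. ]] [ 508.4 -165.9   62. ]
32.2 -111.9
32.6 158.0
32.2 67.9
32.5 -22.0
cap [ 508.7 -166.3   88. ]
line -144.2
t 3.6667
tester 0.95 [ 5.344e+02  3.316e+02 -4.000e-01]
tester 0.94 [568.7  66.7  15.1]
tester 0.85 [ 508.1 -166.5    2. ]
tester 0.73 [602.3 209.7  21.8]
block_c_well 0.85 [584.6 135.1  22.8]
178 39 (150, 200, 3)
t 5.1
```

View pics/w2c.png

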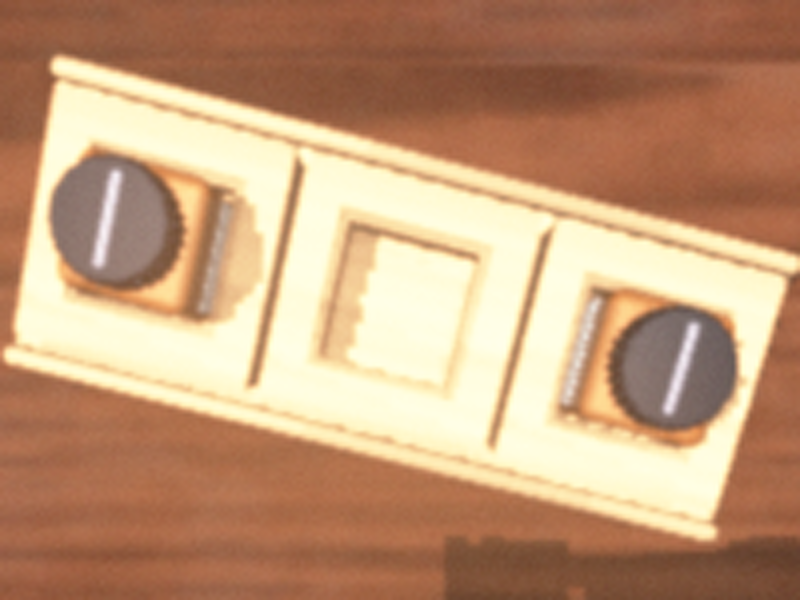

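In the crop, the well mouth corners are at about (345,208), (490,243), (455,398) and (310,360). The block gaps run (300,150)–(250,385) and (550,218)–(492,447). The body yaw is −22° and the cap is about 1.01 rad loose. Next I'll compute the well pose, then grasp and lift.

Run:
```python
from h import *
f=lambda p,z=50: ray("wrist",[178+(p[0]+.5)/4-.5,39+(p[1]+.5)/4-.5],z)
C=np.array([f(p) for p in [(345,208),(490,243),(455,398),(310,360)]])
B=np.array([f(p) for p in [(300,150),(550,218),(492,447),(250,385)]])
L=np.array([f((102,265),108),f((668,412),108)]) # unused lines
for Q in(C,B):
  print(Q.mean(0).round(1),[ (np.linalg.norm(e).round(1),np.degrees(np.arctan2(e[1],e[0])).round(1)) for e in np.roll(Q,-1,0)-Q])
caps=np.array([f((117,220),108),f((673,368),108)]);print(caps.round(1),caps.mean(0).round(1))
for a,b in[((60,65),(795,262)),((10,352),(715,533))]:
  e=f(b,25)-f(a,25);print("lip",np.degrees(np.arctan2(e[1],e[0])).round(1))
A=np.radians(68)
robot.movep([508.5,-166,150],down(A)); grip(1.0)
robot.servo_line([508.5,-166,36],feed=100)
grip(0.0,20)
o=robot.observe();print(o["grip_width"]*92,o["grip_force"],o["contact_force"])
robot.servo_line([508.5,-166,150],feed=120)
robot.servo_line([508.5,-166,220],feed=200)
o=robot.observe();print(o["grip_width"]*92,o["grip_force"],o["contact_force"],o["t"])
for a in(105,75,15): print(a,[None if (q:=kin.ik([586,136,z],down(np.radians(a)))) is None else np.round(q,2).tolist() for z in(57,220)])
```

```text
[585.9 137.   50. ] [(np.float64(42.2), np.float64(-103.1)), (np.float64(44.1), np.float64(167.2)), (np.float64(43.7), np.float64(75.4)), (np.float64(43.0), np.float64(-14.7))]
[586.1 137.5  50. ] [(np.float64(72.7), np.float64(-104.5)), (np.float64(65.7), np.float64(166.2)), (np.float64(73.3), np.float64(75.6)), (np.float64(66.0), np.float64(-14.3))]
[[602.5 204.1 108. ]
 [567.6  69.6 108. ]] [585.1 136.9 108. ]
lip -104.3
lip -104.5
36.06617279856901 19.997306764125824 [-0.19197342  0.89338322 -0.20718968]
35.69625794662155 19.996698796749115 [ 0.35571036  0.34937355 -1.56842121] 10.5917
105 [[0.13, 0.67, -0.55, 1.8, 0.47, 0.81, -0.4], [0.22, 0.48, -0.67, 1.69, 0.33, 1.09, -0.29]]
75 [[0.08, 0.65, -0.49, 1.81, 0.41, 0.79, -0.88], [0.16, 0.45, -0.58, 1.69, 0.28, 1.08, -0.77]]
15 [[-0.04, 0.61, -0.32, 1.81, 0.27, 0.76, -1.81], [0.03, 0.42, -0.41, 1.7, 0.19, 1.06, -1.75]]
```

The bottle is gripped (36 mm wide). The well is at (585.9,137.2) with yaw −14.5°. Now I'll insert it with force monitoring.

Run:
```python
from h import *
A=np.radians(75.5)
robot.movep([585.9,137.2,220],down(A))
robot.servo_line([585.9,137.2,95],feed=100); robot.hold(.3)
o=robot.observe();f0=np.array(o["contact_force"]);print(f0.round(2),o["t"])
save("wrist","w3")
for z in [88,84,82,80,78,75,72,69,66,63,60,58,57,56,55]:
  robot.servo_line([585.9,137.2,z],feed=30)
  o=robot.observe();f=np.array(o["contact_force"])-f0;print(z,f.round(1),np.round(o["tcp_pos"],1))
  if np.linalg.norm(f)>6: break
print(o["t"])
```

```text
[ 0.31 -0.2  -1.4 ] 13.4833
88 [-0.6  0.4 -0.1] [585.6 137.1  87.6]
84 [-1.   0.3 -0. ] [585.7 137.1  83.7]
82 [-0.3  0.2  0.5] [585.8 137.2  81.9]
80 [-0.8 -0.5 -0.1] [585.8 137.2  79.9]
78 [-0.9  0.4 -1. ] [585.8 137.2  77.9]
75 [-0.5 -0.3  1.1] [585.7 137.1  74.7]
72 [-0.5  0.4 -0.5] [585.7 137.1  71.8]
69 [-0.5 -0.  -0.2] [585.8 137.1  68.8]
66 [0.2 0.5 0.8] [585.7 137.1  65.8]
63 [-0.7 -0.8  0. ] [585.7 137.1  62.8]
60 [0.3 0.7 0.5] [585.7 137.1  59.7]
58 [ 0.1 -0.8 -0.1] [585.8 137.2  57.9]
57 [-0.4  0.7 -0. ] [585.9 137.2  57. ]
56 [-0.8 -0.   0.2] [586.  137.2  56. ]
55 [-1.9 -0.5  7.4] [586.  137.3  56. ]
17.45
```

It slid straight in and bottomed at the expected height. Next: release, retract, check with the camera.

Run:
```python
from h import *
robot.servo_line([585.9,137.2,55.7],feed=20)
grip(0.8); robot.hold(.3)
p=robot.observe()["tcp_pos"]
robot.servo_line([585.9,137.2,170],feed=150)
robot.movep([510,137,220],down(0))
im=save("wrist","w4")
c=px("wrist",[586,137,80]).astype(int)
x0,y0=max(c[0]-80,0),max(c[1]-60,0); cr=im[y0:y0+120,x0:x0+160]; cv2.imwrite("pics/w4c.png",cv2.resize(cr,None,fx=5,fy=5,interpolation=cv2.INTER_CUBIC)); print(x0,y0,cr.shape)
print("t",robot.observe()["t"])
```

```text
200 61 (120, 160, 3)
t 20.7583
```

View pics/w4c.png

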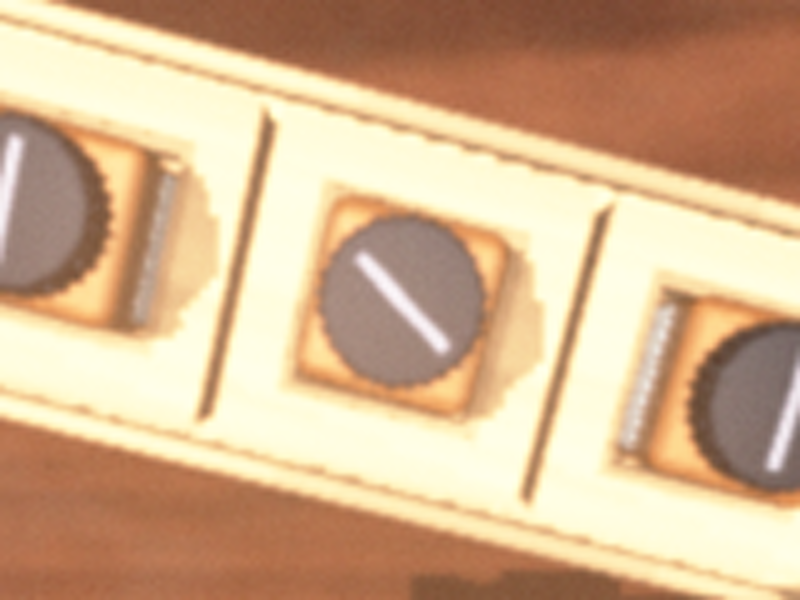

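The bottle is seated. The cap centre is at (402,300) and the line runs from (358,257) to (447,352), so the cap is still about 58° loose. Now I'll screw it shut.

Run:
```python
from h import *
c=ray("wrist",[200+402.5/5-.5,61+300.5/5-.5],108);print("cap",c.round(1))
X,Y=(np.array([585.9,137.2])+c[:2])/2
a0=105
robot.movep([X,Y,170],down(np.radians(a0)));
grip(0.7)
robot.servo_line([X,Y,88],feed=100)
grip(0.0,25)
o=robot.observe();print(o["grip_width"]*92,np.round(o["contact_force"],1),np.round(o["wrist_torque"],2),o["t"])
for a in list(range(a0-8,a0-57,-8))+[a0-59,a0-62]:
  robot.servo_line([X,Y,88],feed=100,rotation=down(np.radians(a)))
  o=robot.observe();print(a0-a,np.round(o["contact_force"],1),np.round(o["wrist_torque"],2),round(o["t"],2))
  if abs(o["wrist_torque"][2])>.35: break
```

```text
cap [586.3 137.  108. ]
29.700507583299245 [-0.  -0.6  1.8] [-0.07 -0.01  0.04] 24.175
8 [-0.7 -0.2  1.2] [-0.05  0.04 -0.05] 24.47
16 [-0.3  0.1  1.9] [-0.06  0.1   0.03] 24.76
24 [-0.8  0.2  1.8] [-0.03  0.07 -0.03] 25.05
32 [-0.9 -0.3  2.1] [-0.03  0.09 -0.03] 25.34
40 [0.2 1.1 3.8] [-0.12  0.07 -0.  ] 25.63
48 [-0.7  0.9  3.8] [-0.03  0.05  0.01] 25.93
56 [-0.3  0.4  3.3] [-0.08  0.05 -0.01] 26.22
59 [-0.7  0.   4.2] [ 0.04  0.05 -0.01] 26.47
62 [-1.4  0.3  4.9] [0.03 0.12 0.02] 26.72
```

Run:
```python
from h import *
p=robot.observe()["tcp_pos"]
grip(0.7); robot.hold(.2)
robot.servo_line([p[0],p[1],170],feed=150)
robot.movep([510,137,220],down(0))
im=save("wrist","w5")
c=px("wrist",[586,137,80]).astype(int)
x0,y0=max(c[0]-80,0),max(c[1]-60,0); cr=im[y0:y0+120,x0:x0+160]; cv2.imwrite("pics/w5c.png",cv2.resize(cr,None,fx=5,fy=5,interpolation=cv2.INTER_CUBIC)); print(x0,y0,cr.shape)
print("t",robot.observe()["t"])
```

```text
199 61 (120, 160, 3)
t 29.0417
```

View pics/w5c.png

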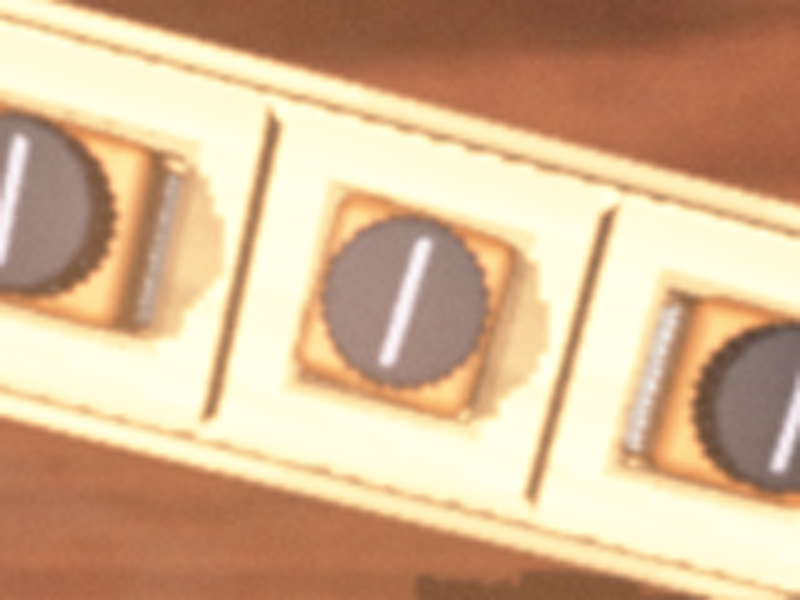

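The cap line, (425,240)–(387,362), is now parallel to the stand and the bottle's x axis, matching its neighbours. The bottle is seated and everything else is in place, so I'm handing in.

```bash
python3 -c "
from h import *
robot.hold(.2); print(robot.job_done())"
```

```text
the job is handed in; nothing more can be done
None
```

The tester bottle is right down in the once-empty well with its cap screwed shut, confirmed by the last wrist-camera view, and the job was handed in at about 29 s of the 51 s limit; no verdict was shown.

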